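# Start the thread and close the craft-stick jar

## Robot

A 6-joint arm with a two-finger parallel gripper is mounted at the origin on the work surface. World frame = base frame: x ahead of the robot, y to its left, z up, the work surface at z = 0. Lengths are in m, angles in rad, forces in N, time in s.
With the tool pointing down it reaches from about 0.275 to 0.825 m from the base axis. Payload 4.9 kg.
Tool frame: the origin (TCP) lies midway between the tips of the shut fingers; the grasp point (between the pads) lies 19 mm behind it; y points along the fingers, x is the direction in which the jaws open and shut, and the axes are right-handed (so a half turn about y gives the same grasp; the last joint's range is limited). The gripper opens to 85 mm and grips with 20 to 120 N. Pads are 22 mm wide; open, the fingers measure 114 mm over their backs; the gripper's body (76 mm by 85 mm) begins 54 mm behind the grasp point. The pads swing forward as they close: fully open they stand 13 mm farther back than shut.
Start: joints at [1.199, 0.326, -0.193, 1.052, 0, 1.437], TCP at [0.13, 0.535, 0.206] pointing down, gripper open.
Joint ranges: [-2.65, 2.65], [-0.97, 1.79], [-1.3, 1.35], [-1.93, 2.1], [-1.47, 1.37], [-3.14, 3.14]. Speed limits (rad/s): [2.57, 2.57, 3.14, 3.14, 3.14, 3.14].

## Interface

Orientations are given as a rotation vector (axis times angle).
In Python, from bench import ctrl gives the robot as it stands.
- The arm moves only by the shell command python3 -m crank 'ROWS' [FORCE]. ROWS is JSON, a list that holds one entry, the list of rows, each a list of 5 numbers: the shift along the world's x, y, z in mm, then the turn about the world's z in rad, then the closure, from -1 (fully open) to 1 (shut). In form: [[[x, y, z, roll, claw], ...]]. A call has exactly 8 rows; each row shifts and turns the commanded pose from where the row before left it; what a row does not reach is not made up. A row lasts 1/8 s, in which the tool goes at most 62.5 mm and 10.7 degrees, less where a joint would pass 70% of its speed; a pose out of reach is approached as far as the arm can. A call is refused whole if a number of a shift passes 62.5 or a number of a turn 0.188, either way. A call with a gripper value outside its range is refused whole. The fingers move at their own pace and stop on an object; FORCE is the grip in N (left out, the last holds). Time passes only in rows, so rows that do not move let the fingers close, or fill a call up. It gives the time, the measured TCP pose, the force and the opening at its end, in the units of the state.
- ctrl.read_state(): the state, without advancing time (a new reading comes with each control period).
- ctrl.snapshot(name): name is "scene" or "top" or "wrist"; returns a dict with "img" (420x560x3 uint8, red, green, blue), "vfov" (degrees; the focal length in pixels is half the picture's height over the tangent of half this angle, whatever the lens; pixels are square), "cx", "cy" (the principal point, pixels), "R" (3x3) and "t" (3): a world point X has camera coordinates R X + t; the wrist camera has in their place "hand_eye" (4x4, takes a point from camera to tool coordinates, whose origin is the TCP and whose axes are the tool frame's). Camera axes: x right, y down, z forward; pixel columns grow to the right and rows downward; lengths in m; the calibration is good to about 2 mm. A picture is of the moment at which its call begins: read the wrist's pose just before it. There is no depth.
- ctrl.close_job(): hands the job in, once; it reports no verdict.
The state is a dict: "clock": time; "qpos": joint angles; "joint_velocities": joint speeds; "effort": joint torques, N m; "position": TCP position; "ee_rot": TCP orientation; "ft_force": force on the tool from outside, world axes, zero at the start; "ft_torque": the same for the moment, N m; "grip_width": opening from 0.0 (shut) to 1.0 (fully open).
Only numpy, scipy, OpenCV 4.12 (cv2) and the standard library are available. Lean on these libraries where they do the work, as an engineer would, in place of code of your own. Each camera call takes 0.05 s, during which the arm holds its last target.

## Task

The lid of the square craft-stick jar only sits on top of its threads. Without lifting it off the jar, find the thread start by turning the lid backward (anticlockwise from above) until it drops a little, then screw it forward (clockwise) fully home against its stop. Then lift the closed jar out of its wooden block and stand it upright and flat inside the shallow plywood tray beside the tin. Leave the tin, the glue stick, the pencil pot and the notebooks where they are.

Things in the scene. Friction and masses are not known exactly. Their poses are not given: they have to be found in the camera images.
- jar: loose square jar: clear plastic body 96 x 96 x 82 mm full of craft sticks, with a round white neck; about 0.4 kg. Origin: centre of its underside; z up, x and y square to its sides. It starts in the holder, its foot on the holder's floor. It is carried by the closed lid's bar.
- jar_neck (a point): centre of the jar's mouth, 108 mm above its foot; axes as the jar's. The neck, 69 mm across, has four equal quarter-turn thread tracks with level tops, open starts and end stops. A lid turned forward while it is still on top only jams on the stops.
- lid: loose grey screw lid, 93 mm across, about 0.1 kg. Origin: on its axis at the skirt's lower edge, z up, x along the bar. Origin's height above the jar's foot: 100 mm at the start (lugs on the level thread tops), 91 mm when dropped into the thread starts (a 9 mm fall by its own weight or a gentle push), 88 mm when fully home, with 2 mm of vertical play.
- lid_top (a point): centre of the lid's flat top, 26 mm above the lid's origin. The lid's angle, seen as the bar's anticlockwise turn from the jar's x axis: at the start 0.12 to 0.75 rad; it drops between 1.03 and 1.29 (backward stop about 1.29); fully home at 0 (bar parallel with the jar's x axis, against the stop), sinking 3 mm evenly on the way forward.
- lid_bar (a point): middle of the bar handle on the lid, 42 mm above the lid's origin; x along the bar. The bar is 64 mm long, 18 mm wide and 32 mm high, centred on the lid's axis, from the lid's flat top to 58 mm above the lid's origin.
- holder: fixed square block of pale wood with a square pocket that keeps the jar from turning: 124 x 124 mm outside, 55 mm high, walls and floor 12 mm thick, pocket 100 x 100 mm. Origin: centre of its underside; x and y square to its sides.
- tray: fixed shallow open plywood tray, 170 mm (its x) by 230 mm (its y) outside, 22 mm high, walls and floor 6 mm thick. Origin: centre of its underside. The tin stands in its +y end, the jar goes in the free -y part (centre of the free part about 42 mm from the tray's centre along -y).
- tin: bystander: round closed steel tin, 52 mm across, 62 mm high, in the tray's +y end. Origin: centre of its underside.
- glue_stick: bystander: standing glue stick, 28 mm across, 88 mm high, between holder and tray. Origin: centre of its underside.
- pencil_pot: bystander: steel pot with pencils, 76 mm across, 100 mm high (pencils to 170 mm). Origin: centre of its underside.
- notebooks: bystander: blue stack of notebooks, 210 x 150 x 30 mm. Origin: centre of its underside.
There are look-alikes about, which are no part of the job. What is shaped like the lid but blue, purple or turquoise is not meant.

How it is judged:
On the way, in this order (a step that is already met when the one before it is completed fails the run):
1. the lid, turned backward, has dropped into the thread starts (origin less than 94 mm above the jar's foot, bar 0.9 rad or more from the jar's x axis) (z of lid in the frame of jar below 0.094 m and angle between the x axis of lid and the x axis of jar, either way round above 0.9 rad and horizontal distance between lid and jar below 0.008 m), for 0.1 s.
2. the lid is screwed home: bar within 0.14 rad of the jar's x axis, lid below 91.5 mm over the jar's foot (angle between the x axis of lid and the x axis of jar, either way round below 0.14 rad and z of lid in the frame of jar below 0.0915 m and horizontal distance between lid and jar below 0.008 m), for 0.1 s.
At the end, for the whole second after the job is handed in: The jar stands at rest, upright (within 0.05 rad) and flat on the floor of the tray (foot within 3 mm of the floor's height, within 100 mm of the tray's centre), its lid on and fully home (bar within 0.14 rad of the jar's x axis, origin less than 91.5 mm above the jar's foot) (all of step 2 and z of jar in the frame of tray between 0.003 and 0.009 m and angle between jar's own z axis and vertical below 0.05 rad and horizontal distance between jar and tray below 0.1 m and linear speed of each of jar, lid below 0.02 m/s); the robot touches nothing.
It fails at once if the lid is lifted off the threads (origin more than 110 mm above the jar's foot) (z of lid in the frame of jar above 0.11 m).
It fails at once if the jar is tipped by more than 0.35 rad (angle between jar's own z axis and vertical above 0.35 rad).
It fails at once if the tin, glue stick, pencil pot or notebooks are moved by more than 30 mm (distance of any of tin, glue_stick, pencil_pot, notebooks from where it was at the start of the episode above 0.03 m).
It also fails if it takes over 46 s, if anything falls off the work surface, if the arm or the gripper's body presses on something with over 40 N, if the wrist force passes 120 N, or if a joint passes its speed limit or range.

## Working session

There is one attempt and no reset: what is moved stays moved. The work goes in short steps, Python scripts to look and compute and a shell command to move; the robot and the scene stay as the last step left them, time stands still between calls to the robot, and variables do not carry over. Pictures are saved under pics/ and viewed, and the job is handed in when it is done.

```bash
ls; mkdir -p pics; python3 - <<'E'
from bench import ctrl
import cv2
s=ctrl.read_state();print(s)
for n in("scene","top","wrist"):
    d=ctrl.snapshot(n);cv2.imwrite(f"pics/{n}0.png",d["img"][:,:,::-1]);print(n,{k:v for k,v in d.items() if k!="img"})
E
```

```text
pics
{'clock': 0.0, 'qpos': array([ 1.19880432e+00,  3.26951258e-01, -1.93585298e-01,  1.05199532e+00,
        3.31883266e-06,  1.43657433e+00]), 'joint_velocities': array([ 0.00168041, -0.00083534, -0.00099353,  0.00133043,  0.00083243,
        0.00029456]), 'effort': array([-1.58571474e-03, -4.43393862e+01,  2.62441278e+01,  1.54441316e-02,
       -1.08539487e-04,  3.01269900e-06]), 'position': array([0.12931509, 0.53393864, 0.20479732]), 'ee_rot': array([-1.31323731, -1.03115846,  1.03365848]), 'ft_force': array([ 0.05941842, -0.08022945,  0.33890659]), 'ft_torque': array([-0.01722405, -0.005235  , -0.00141517]), 'grip_width': 1.0010901198705144}
scene {'vfov': 43.88124017306193, 'cx': 275.5731359812011, 'cy': 212.48833936824929, 'R': array([[ 0.27947816,  0.96014823,  0.00270974],
       [ 0.69085702, -0.19913187, -0.69502739],
       [-0.66678972,  0.19611702, -0.71897815]]), 't': array([-0.17579038, -0.32277416,  1.87472243])}
top {'vfov': 52.162371105060956, 'cx': 276.12706587380677, 'cy': 209.61684969911641, 'R': array([[ 0.0064752 , -0.99995905,  0.00632189],
       [-0.9805191 , -0.00759021, -0.19627704],
       [ 0.19631699, -0.0049278 , -0.9805281 ]]), 't': array([-0.0075037 ,  0.60722596,  1.40250644])}
wrist {'vfov': 59.4886910799589, 'cx': 279.9073088058315, 'cy': 207.8186033000139, 'hand_eye': array([[ 9.99999225e-01, -1.22115859e-04,  1.23908070e-03,
        -8.04957112e-04],
       [-1.21858760e-03, -3.00204670e-01,  9.53874033e-01,
        -1.67180614e-01],
       [ 2.55494667e-04, -9.53874804e-01, -3.00204586e-01,
         7.71395438e-02],
       [ 0.00000000e+00,  0.00000000e+00,  0.00000000e+00,
         1.00000000e+00]])}
```

View pics/scene0.png

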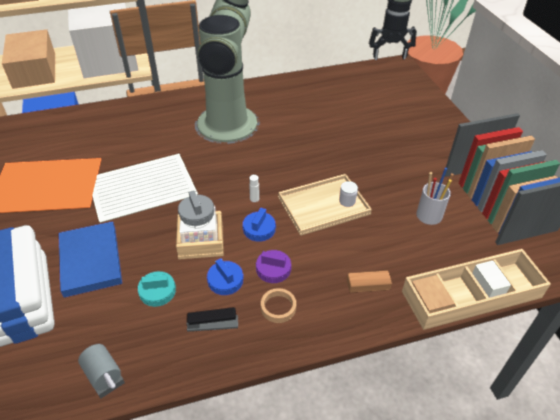

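View pics/top0.png

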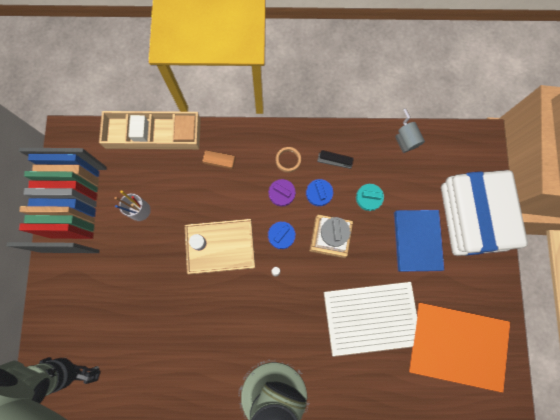

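View pics/wrist0.png

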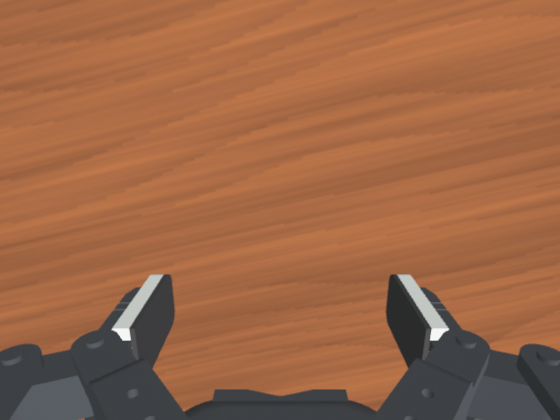

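The jar with the grey lid sits at about top (333,235) and scene (197,212). The tray is at top (220,246) with the tin at (197,242). The glue stick is at (276,271). I'll enlarge these to get corner pixels.

```bash
python3 - <<'E'
import cv2
a=cv2.imread("pics/top0.png");cv2.imwrite("pics/topA.png",cv2.resize(a[205:265,300:370],None,fx=10,fy=10,interpolation=cv2.INTER_CUBIC)[:600,:700])
cv2.imwrite("pics/topB.png",cv2.resize(a[210:285,178:288],None,fx=7,fy=7,interpolation=cv2.INTER_CUBIC))
b=cv2.imread("pics/scene0.png");cv2.imwrite("pics/scA.png",cv2.resize(b[185:265,165:235],None,fx=7,fy=7,interpolation=cv2.INTER_CUBIC))
cv2.imwrite("pics/scB.png",cv2.resize(b[165:235,240:380],None,fx=5.5,fy=5.5,interpolation=cv2.INTER_CUBIC))
E
```

```text
(no output)
```

View pics/topA.png

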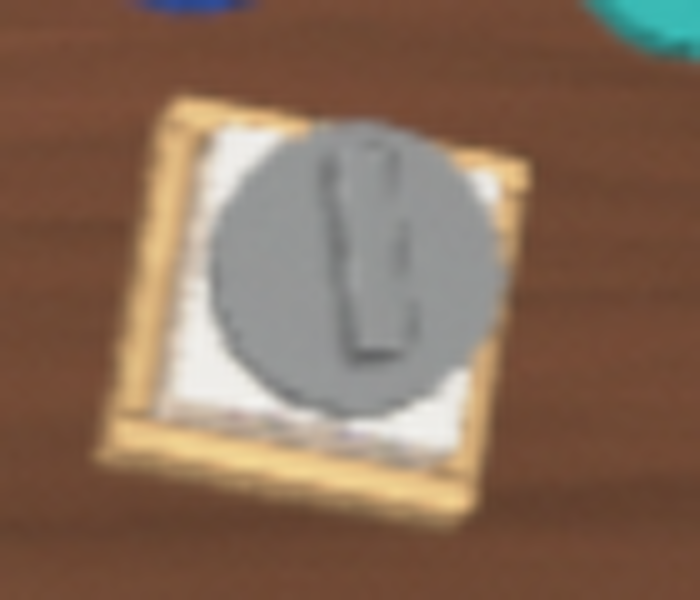

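View pics/topB.png

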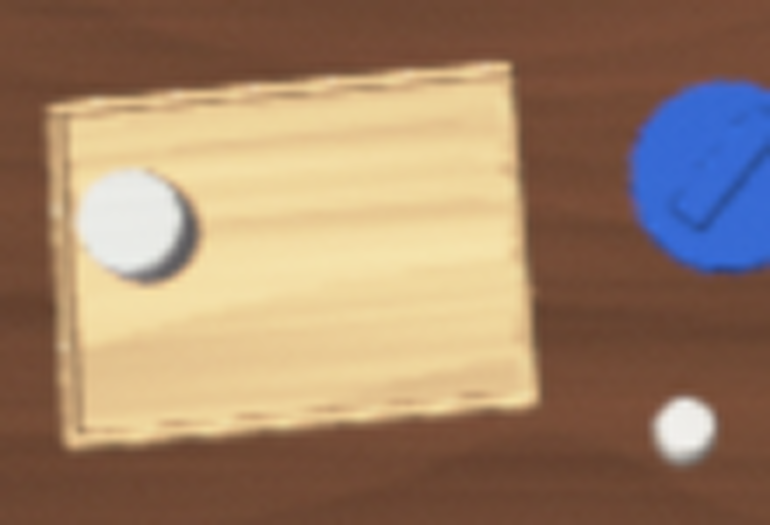

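View pics/scA.png

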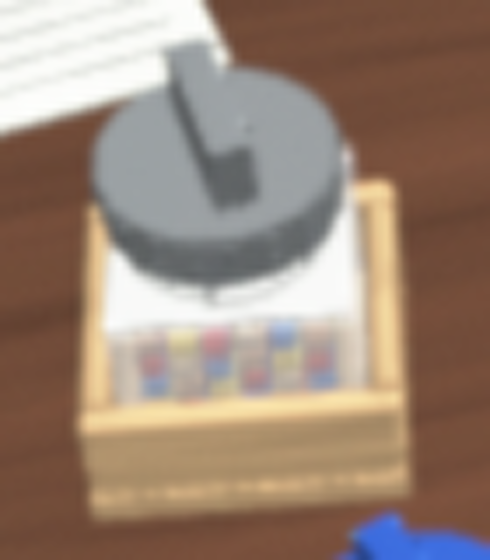

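View pics/scB.png

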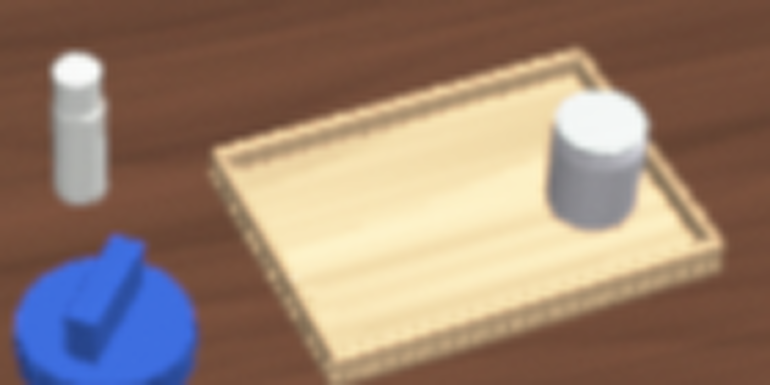

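```bash
cat > h.py <<'E'
import numpy as np
from scipy.optimize import least_squares
from scipy.spatial.transform import Rotation as Ro
C={"top":(52.162371105060956,276.12706587380677,209.61684969911641,np.array([[ 0.0064752 , -0.99995905,  0.00632189],[-0.9805191 , -0.00759021, -0.19627704],[ 0.19631699, -0.0049278 , -0.9805281 ]]),np.array([-0.0075037 ,  0.60722596,  1.40250644])),
"scene":(43.88124017306193,275.5731359812011,212.48833936824929,np.array([[ 0.27947816,  0.96014823,  0.00270974],[ 0.69085702, -0.19913187, -0.69502739],[-0.66678972,  0.19611702, -0.71897815]]),np.array([-0.17579038, -0.32277416,  1.87472243]))}
def proj(n,X):
    v,cx,cy,R,t=C[n];f=210/np.tan(np.radians(v/2));p=np.asarray(X)@R.T+t
    return np.stack([cx+f*p[...,0]/p[...,2],cy+f*p[...,1]/p[...,2]],-1)
def unproj(n,uv,z):
    v,cx,cy,R,t=C[n];f=210/np.tan(np.radians(v/2))
    d=R.T@np.array([(uv[0]-cx)/f,(uv[1]-cy)/f,1]);c=-R.T@t
    return c+d*(z-c[2])/d[2]
def crop(p,s,ox,oy): p=np.asarray(p,float);return (p+.5)/s-.5+np.array([ox,oy])
E
python3 - <<'E'
from h import *
# holder top corners
tp=crop([(178,97),(530,160),(98,460)],10,300,205)
for p in tp: print("holder top",unproj("top",p,.055))
sc=crop([(393,185),(83,425),(405,397)],7,165,185)
for p in sc: print("holder sc",unproj("scene",p,.055))
print("lid top",unproj("top",crop((358,268),10,300,205),.138),"sc",unproj("scene",crop((218,153),7,165,185),.138))
for p in [(371,140),(378,352)]: print("bar top",unproj("top",crop(p,10,300,205),.170))
for p in [(190,47),(230,158)]: print("bar sc",unproj("scene",crop(p,7,165,185),.170))
for p in [(47,105),(512,62),(540,405),(68,447)]: print("tray top",unproj("top",crop(p,7,178,210),.022))
for p in [(212,152),(583,50),(722,243),(332,365)]: print("tray sc",unproj("scene",crop(p,5.5,240,165),.022))
print("tin",unproj("top",crop((130,222),7,178,210),.062),unproj("scene",crop((601,122),5.5,240,165),.062))
print("glue",unproj("top",crop((684,428),7,178,210),.088),unproj("scene",crop((78,70),5.5,240,165),.088))
from bench import ctrl
s=ctrl.read_state();print(Ro.from_rotvec(s["ee_rot"]).as_matrix().round(3))
E
```

```text
holder top [ 0.59325278 -0.1441593   0.055     ]
holder top [ 0.57231974 -0.26393422  0.055     ]
holder top [ 0.46893757 -0.1157302   0.055     ]
holder sc [ 0.48161964 -0.12060053  0.055     ]
holder sc [ 0.57463892 -0.26176878  0.055     ]
holder sc [ 0.59498648 -0.14006375  0.055     ]
lid top [ 0.52234049 -0.19246974  0.138     ] sc [ 0.52738463 -0.1919714   0.138     ]
bar top [ 0.55816153 -0.19275475  0.17      ]
bar top [ 0.49125668 -0.1935109   0.17      ]
bar sc [ 0.50092331 -0.1944567   0.17      ]
bar sc [ 0.56344249 -0.19050924  0.17      ]
tray top [0.55950542 0.31507279 0.022     ]
tray top [0.58291352 0.08496608 0.022     ]
tray top [0.41346658 0.0682737  0.022     ]
tray top [0.39166823 0.29676715 0.022     ]
tray sc [0.419644   0.06903104 0.022     ]
tray sc [0.39733312 0.29852716 0.022     ]
tray sc [0.5636236  0.31299067 0.022     ]
tray sc [0.58945131 0.08364882 0.022     ]
tin [0.49658431 0.26418903 0.062     ] [0.49542695 0.26594222 0.062     ]
glue [ 0.39913625 -0.00162803  0.088     ] [ 0.40463898 -0.00206892  0.088     ]
[[ 0.236 -0.001 -0.972]
 [ 0.972 -0.001  0.236]
 [-0.001 -1.     0.   ]]
```

The measured sizes match. The holder measures about 124 mm, at about (0.5245, -0.191) with yaw -0.173. The lid axis is at about (0.525, -0.192), and the bar's world yaw is about 0.03, so its relative angle is about 0.2. The tray centre is at about (0.490, 0.191) with yaw 0.10. The two cameras disagree by about 5 mm in x, so I'll move above the jar and check with the wrist camera.

```bash
python3 -m crank '[[[25,-45,6,0.017,-1],[25,-45,6,0.017,-1],[25,-45,6,0.017,-1],[25,-45,6,0.017,-1],[25,-45,6,0.017,-1],[25,-45,6,0.017,-1],[25,-45,6,0.017,-1],[25,-45,6,0.017,-1]]]' 30; python3 -m crank '[[[25,-45,0,0.017,-0.5],[25,-45,0,0.017,-0.5],[25,-45,0,0.017,-0.5],[25,-45,0,0.017,-0.5],[24,-45,0,0.017,-0.3],[24,-45,0,0.017,-0.3],[24,-50,0,0.017,-0.3],[24,-46,0,0.017,-0.3]]]' 30
python3 - <<'E'
from bench import ctrl
import cv2
s=ctrl.read_state();print(s["clock"],s["qpos"],s["position"],s["ee_rot"],s["grip_width"],s["ft_force"])
d=ctrl.snapshot("wrist");cv2.imwrite("pics/w1.png",d["img"][:,:,::-1])
E
```

```text
clock: 1.15
position: [0.33, 0.173, 0.2538]
ee_rot: [-1.255, -1.135, 1.134]
ft_force: [0.4, 0.2, -0.1]
grip_width: 0.994
clock: 2.15
position: [0.526, -0.1932, 0.2533]
ee_rot: [-1.192, -1.234, 1.234]
ft_force: [0.7, 0.1, 1.3]
grip_width: 0.65
2.15 [-4.83890932e-01  3.19812123e-01 -7.86606912e-02  1.17269711e+00
  1.66961688e-04 -5.18043851e-01] [ 0.52596852 -0.19322343  0.25327065] [-1.19243435 -1.23427865  1.23418353] 0.6501309689601058 [0.66166795 0.11737677 1.29323829]
```

View pics/w1.png

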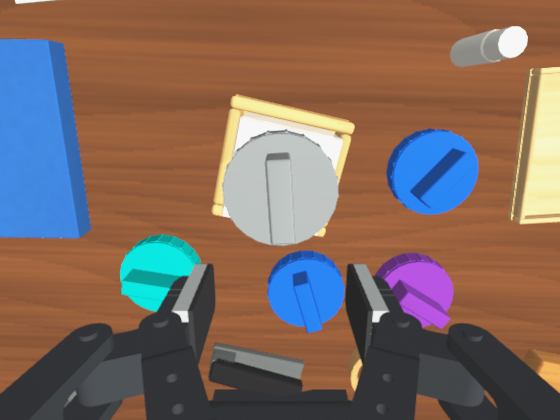

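The wrist picture shows the grey lid centred at about (280,188). The bar's top face runs from about (279,156) to (284,244).

```bash
cat >> h.py <<'E'
HE=np.array([[ 9.99999225e-01, -1.22115859e-04,  1.23908070e-03,-8.04957112e-04],[-1.21858760e-03, -3.00204670e-01,  9.53874033e-01,-1.67180614e-01],[ 2.55494667e-04, -9.53874804e-01, -3.00204586e-01,7.71395438e-02]])
def unw(uv,z,pos,rv):
    f=210/np.tan(np.radians(59.4886910799589/2));R=Ro.from_rotvec(rv).as_matrix()
    d=R@HE[:,:3]@np.array([(uv[0]-279.907)/f,(uv[1]-207.819)/f,1]);c=R@HE[:,3]+pos
    return c+d*(z-c[2])/d[2]
E
python3 - <<'E'
from h import *
import cv2
a=cv2.imread("pics/w1.png");cv2.imwrite("pics/w1A.png",cv2.resize(a[85:255,200:370],None,fx=3.5,fy=3.5,interpolation=cv2.INTER_CUBIC))
p=np.array([ 0.52596852,-0.19322343,0.25327065]);r=[-1.19243435,-1.23427865,1.23418353]
print(Ro.from_rotvec(r).as_matrix().round(3))
for n,uv,z in [("lid",(280.5,188),.138),("b1",(278,156),.17),("b2",(284,244),.17),("h",(235,97),.055),("h",(353,128),.055)]:print(n,unw(uv,z,p,r))
E
```

```text
[[-0.034 -0.    -0.999]
 [ 0.999  0.    -0.034]
 [ 0.    -1.     0.   ]]
lid [ 0.52123399 -0.19331954  0.138     ]
b1 [ 0.49055101 -0.19620074  0.17      ]
b2 [ 0.55548976 -0.18964063  0.17      ]
h [ 0.45470257 -0.23872815  0.055     ]
h [ 0.47973541 -0.1237001   0.055     ]
```

View pics/w1A.png

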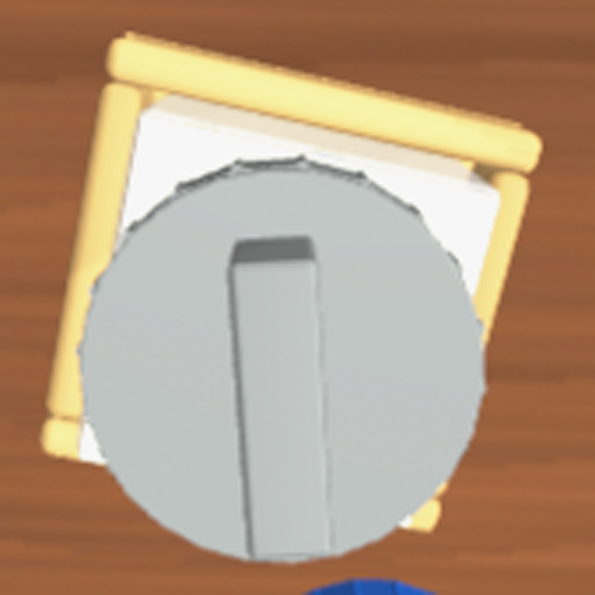

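```bash
python3 -m crank '[[[-2,0,-25,0.03,-0.3],[0,0,-25,0,-0.3],[0,0,-25,0,-0.3],[0,0,-20,0,-0.3],[0,0,-14,0,0],[0,0,0,0,1],[0,0,0,0,1],[0,0,0,0,1]]]' 40
python3 - <<'E'
from bench import ctrl
import cv2
s=ctrl.read_state();print(s["clock"],s["qpos"],s["position"],s["ee_rot"],s["grip_width"],s["ft_force"],s["ft_torque"])
d=ctrl.snapshot("wrist");cv2.imwrite("pics/w2.png",d["img"][:,:,::-1])
E
```

```text
clock: 3.2
position: [0.5242, -0.1917, 0.1455]
ee_rot: [-1.18, -1.257, 1.256]
ft_force: [0.3, -0.9, 0.3]
grip_width: 0.002
3.2 [-4.82941060e-01  3.86404343e-01 -2.65547584e-01  9.17174321e-01
  2.32433271e-04 -5.47148461e-01] [ 0.52421118 -0.19168181  0.14550454] [-1.17976873 -1.25721502  1.25606074] 0.002211158323222247 [ 0.33484586 -0.93290878  0.31888011] [-0.05940789 -0.03232742 -0.02344267]
```

View pics/w2.png

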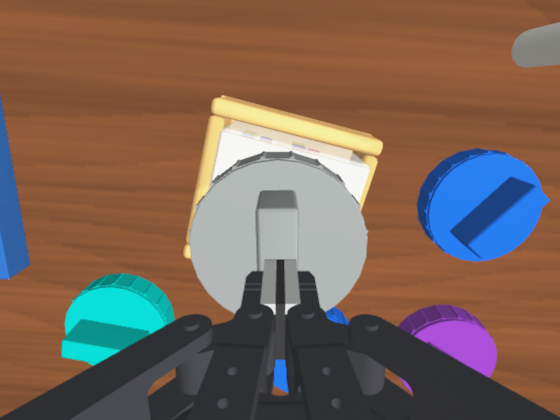

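The gripper shut completely (0.002), so it missed the bar. I'll compute where the TCP and bar lie in this picture.

```bash
python3 - <<'E'
from h import *
import cv2
a=cv2.imread("pics/w2.png");cv2.imwrite("pics/w2A.png",cv2.resize(a[140:340,190:380],None,fx=3,fy=3,interpolation=cv2.INTER_CUBIC))
p=np.array([0.52421118,-0.19168181,0.14550454]);r=[-1.17976873,-1.25721502,1.25606074]
R=Ro.from_rotvec(r).as_matrix()
def pw(X):
    c=HE[:,:3].T@((R.T@(np.array(X)-p))-HE[:,3]);f=210/np.tan(np.radians(59.4886910799589/2))
    return 279.907+f*c[0]/c[2],207.819+f*c[1]/c[2]
print("TCP",pw(p),"grasp",pw(p+[0,0,.019]))
for z in(.138,.125): print(unw((279,241),z,p,r))
print("bar end -x",unw((277.5,208),.17,p,r),unw((277.5,190),.17,p,r))
print("blue lid?",pw([.524,-.193,.138]),pw([.492,-.193,.17]),pw([.556,-.19,.17]))
d=ctrl=None
from bench import ctrl
d=ctrl.snapshot("scene")["img"][:,:,::-1];cv2.imwrite("pics/sc2.png",cv2.resize(d[140:260,130:270],None,fx=5,fy=5,interpolation=cv2.INTER_CUBIC))
E
```

```text
TCP (np.float64(281.0772184986118), np.float64(254.89342202802493)) grasp (np.float64(281.2293252285051), np.float64(272.8814695920241))
[ 0.51997449 -0.19300005  0.138     ]
[ 0.52540766 -0.1926769   0.125     ]
bar end -x [ 0.49216945 -0.19532797  0.17      ] [ 0.48461732 -0.1958005   0.17      ]
blue lid? (np.float64(278.5034907782285), np.float64(248.20827684199978)) (np.float64(283.23562789893043), np.float64(207.95423006520426)) (np.float64(280.3975792310816), np.float64(340.8518553686458))
```

View pics/w2A.png

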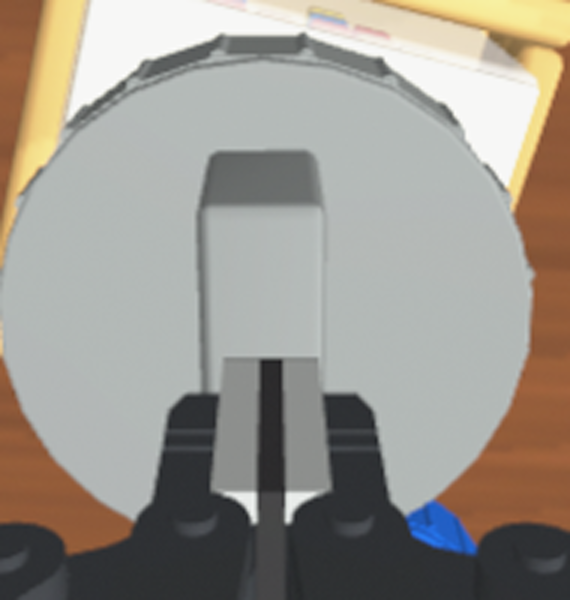

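View pics/sc2.png

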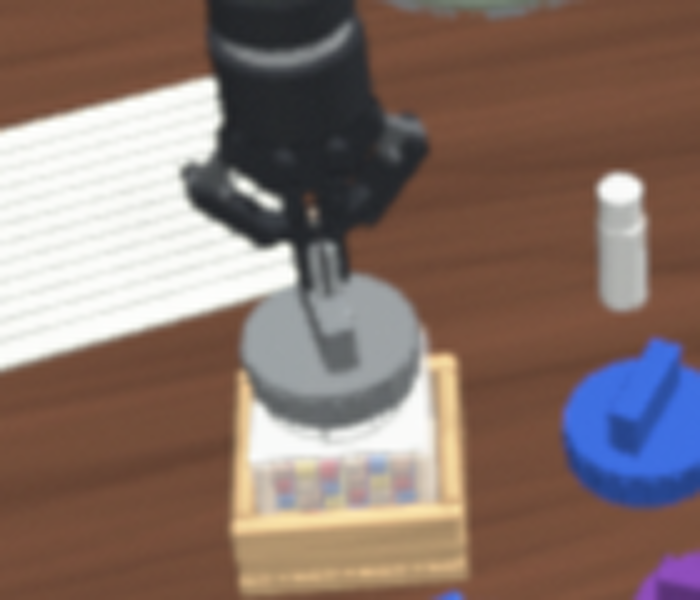

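```bash
python3 - <<'E'
from h import *
for X in [(.5242,-.1917,.1455),(.5242,-.1917,.17),(.5242,-.1917,.18),(.523,-.193,.138),(.523,-.193,.17),(.555,-.19,.17),(.491,-.196,.17)]:
    print(X,(proj("scene",X)-[130,140])*5, proj("top",X))
from bench import ctrl
import cv2
d=ctrl.snapshot("top")["img"][:,:,::-1];cv2.imwrite("pics/top2.png",cv2.resize(d[195:295,280:380],None,fx=6,fy=6,interpolation=cv2.INTER_CUBIC))
print(ctrl.read_state()["clock"])
E
```

```text
(0.5242, -0.1917, 0.1455) [326.49493978 317.99902505] [335.43023426 230.42287865]
(0.5242, -0.1917, 0.17) [321.44349944 284.9173143 ] [336.54325829 229.25599234]
(0.5242, -0.1917, 0.18) [319.3440317  271.16797158] [337.00910987 228.76759693]
(0.523, -0.193, 0.138) [325.20071854 326.90177172] [335.51157644 231.14678194]
(0.523, -0.193, 0.17) [318.58375268 283.86020994] [336.96747631 229.63938247]
(0.555, -0.19, 0.17) [335.18230595 324.32950019] [335.79380493 219.53582506]
(0.491, -0.196, 0.17) [302.48193428 244.60201971] [338.15218274 239.83793517]
3.35
```

View pics/top2.png

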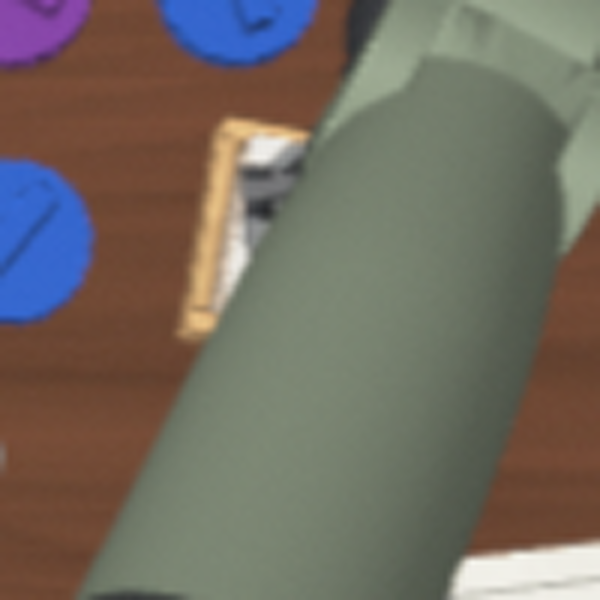

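The scene picture contradicts the reported TCP: the shut tips appear to stand on or above the bar top (z about 0.17), although the reported TCP z is 0.1455. The visible pads seem to end about 25 mm behind the stated TCP. I'll test this by opening, going down 22 mm and closing again while watching the force.

```bash
python3 -m crank '[[[0,0,0,0,-0.2],[0,0,0,0,-0.2],[0,0,0,0,-0.2],[0,0,-6,0,-0.2],[0,0,-6,0,-0.2],[0,0,-5,0,-0.2],[0,0,-5,0,-0.2],[0,0,0,0,-0.2]]]' 40
python3 - <<'E'
from bench import ctrl
import cv2
s=ctrl.read_state();print(s["ft_force"])
d=ctrl.snapshot("wrist");cv2.imwrite("pics/w3.png",d["img"][:,:,::-1])
d=ctrl.snapshot("scene")["img"][:,:,::-1];cv2.imwrite("pics/sc3.png",cv2.resize(d[140:260,130:270],None,fx=5,fy=5,interpolation=cv2.INTER_CUBIC))
E
```

```text
clock: 4.35
position: [0.5232, -0.1913, 0.122]
ee_rot: [-1.177, -1.256, 1.256]
ft_force: [-0.0, -0.2, 0.3]
grip_width: 0.597
[-0.00967141 -0.19065989  0.28658623]
```

View pics/w3.png

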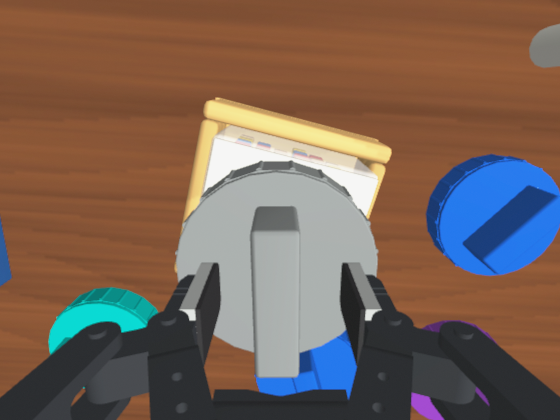

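View pics/sc3.png

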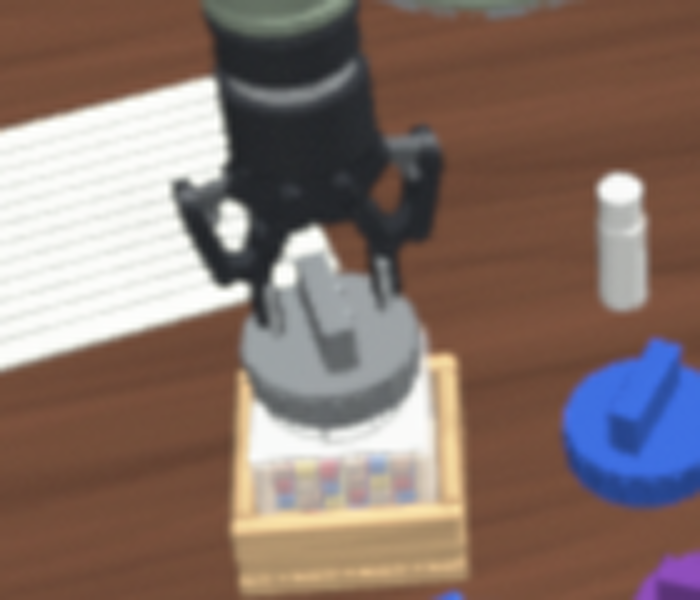

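The fingers now straddle the bar with no contact even though the reported TCP is below the lid's top, so the offset is confirmed. The bar is central, at image column 275 between pads at 210 and 350. Closing now.

```bash
python3 -m crank '[[[0,0,-3,0,0.3],[0,0,0,0,1],[0,0,0,0,1],[0,0,0,0,1],[0,0,0,0,1],[0,0,0,0,1],[0,0,0,0,1],[0,0,0,0,1]]]' 50
python3 - <<'E'
from bench import ctrl
import cv2
s=ctrl.read_state();print(s["ft_force"],s["ft_torque"],s["qpos"])
d=ctrl.snapshot("wrist");cv2.imwrite("pics/w4.png",d["img"][:,:,::-1])
E
```

```text
clock: 5.45
position: [0.5235, -0.1916, 0.1196]
ee_rot: [-1.178, -1.256, 1.256]
ft_force: [-0.6, -1.5, -0.2]
grip_width: 0.203
[-0.63461619 -1.53224794 -0.18867391] [-0.291197    0.05365118  0.0021766 ] [-4.83094089e-01  4.11185648e-01 -3.00123604e-01  8.59402168e-01
 -1.90481318e-04 -5.47157027e-01]
```

View pics/w4.png

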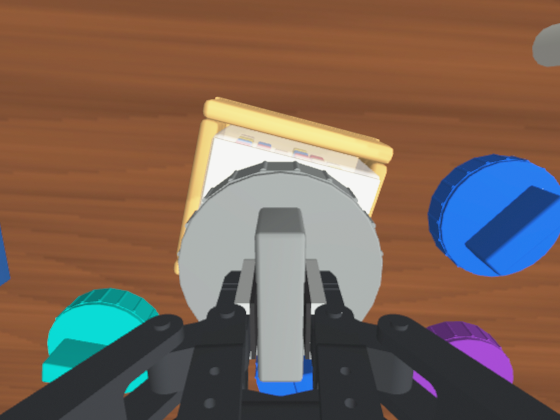

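Gripped: 0.203 × 85 ≈ 17.3 mm, which fits the 18 mm bar. Turning backward.

```bash
python3 -m crank '[[[0,0,0,0.13,1],[0,0,0,0.13,1],[0,0,0,0.13,1],[0,0,0,0.13,1],[0,0,0,0.13,1],[0,0,0,0.13,1],[0,0,0,0.13,1],[0,0,0,0,1]]]' 50
python3 - <<'E'
from bench import ctrl
from h import *
import cv2
s=ctrl.read_state();print(s["ft_force"],s["ft_torque"],s["qpos"]);print(Ro.from_rotvec(s["ee_rot"]).as_matrix().round(3))
d=ctrl.snapshot("scene")["img"][:,:,::-1];cv2.imwrite("pics/sc5.png",cv2.resize(d[140:260,130:270],None,fx=5,fy=5,interpolation=cv2.INTER_CUBIC))
E
```

```text
clock: 6.5
position: [0.5241, -0.1917, 0.1197]
ee_rot: [-0.581, -1.881, 1.881]
ft_force: [1.7, -0.7, -0.7]
grip_width: 0.201
[ 1.67235127 -0.68607164 -0.6800153 ] [-0.34435465 -0.29283837 -0.02680057] [-4.83035027e-01  4.11190753e-01 -2.99705777e-01  8.58814310e-01
  1.63941863e-04 -1.45564403e+00]
[[-0.826  0.001 -0.563]
 [ 0.563 -0.    -0.826]
 [-0.001 -1.    -0.   ]]
```

View pics/sc5.png

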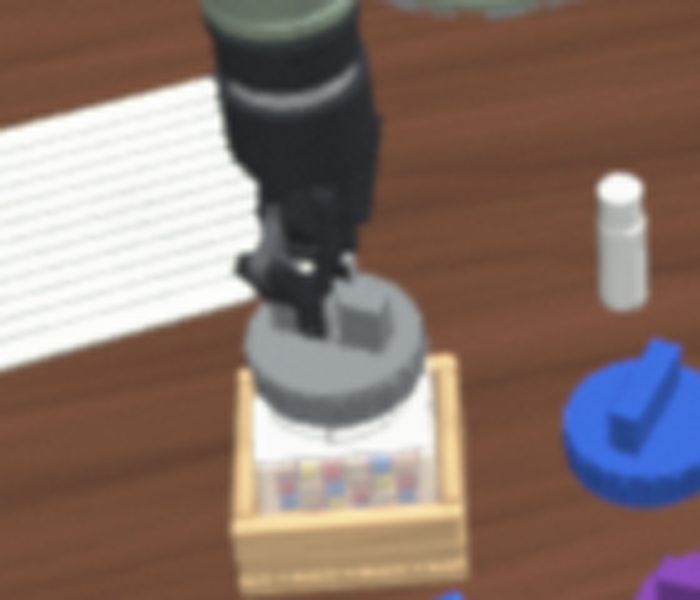

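```bash
python3 -m crank '[[[0,0,-0.5,0,1],[0,0,-0.5,0,1],[0,0,-0.5,0,1],[0,0,-0.5,0,1],[0,0,-0.5,0,1],[0,0,-0.5,0,1],[0,0,0,0,1],[0,0,0,0,1]]]' 50
```

```text
clock: 7.55
position: [0.5238, -0.1917, 0.1168]
ee_rot: [-0.579, -1.881, 1.882]
ft_force: [2.7, -3.1, 1.9]
grip_width: 0.198
```

```bash
python3 -m crank '[[[0,0,-1,0,1],[0,0,-1,0,1],[0,0,-1,0,1],[0,0,-1,0,1],[0,0,-1,0,1],[0,0,-0.5,0,1],[0,0,0,0,1],[0,0,0,0,1]]]' 50
python3 - <<'E'
from bench import ctrl
import cv2
d=ctrl.snapshot("scene")["img"][:,:,::-1];cv2.imwrite("pics/sc6.png",cv2.resize(d[140:260,130:270],None,fx=5,fy=5,interpolation=cv2.INTER_CUBIC))
E
```

```text
clock: 8.55
position: [0.5232, -0.1912, 0.1108]
ee_rot: [-0.578, -1.881, 1.881]
ft_force: [1.0, -1.6, -0.2]
grip_width: 0.199
```

View pics/sc6.png

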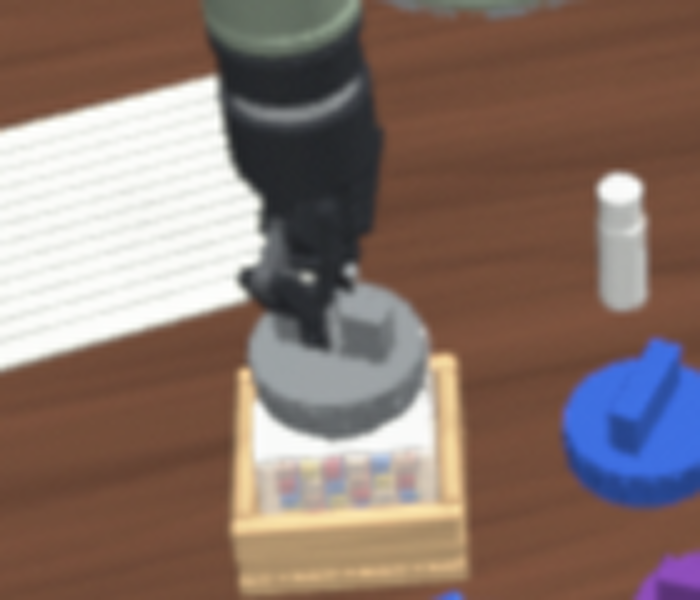

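The lid has sunk about 9 mm with no resistance, and its skirt edge is lower in the scene picture. Screwing forward while following the 3 mm sink.

```bash
python3 -m crank '[[[0,0,-0.5,-0.05,1],[0,0,-0.4,-0.12,1],[0,0,-0.4,-0.13,1],[0,0,-0.4,-0.13,1],[0,0,-0.4,-0.13,1],[0,0,-0.4,-0.13,1],[0,0,-0.4,-0.13,1],[0,0,-0.2,-0.13,1]]]' 60
python3 - <<'E'
from bench import ctrl
from h import *
s=ctrl.read_state();print(s["ft_force"],s["ft_torque"]);x=Ro.from_rotvec(s["ee_rot"]).as_matrix()[:,0];print(np.arctan2(x[1],x[0])-np.pi/2)
E
```

```text
clock: 9.6
position: [0.5237, -0.1909, 0.1086]
ee_rot: [-1.199, -1.225, 1.223]
ft_force: [1.0, -0.4, 3.2]
grip_width: 0.198
[ 1.04180456 -0.4291996   3.19421202] [-0.0371612  -0.25115493  0.05591511]
0.020589318102127496
```

```bash
python3 -m crank '[[[0,0,-0.3,-0.06,1],[0,0,-0.3,-0.06,1],[0,0,-0.2,-0.04,1],[0,0,0,-0.02,1],[0,0,0,-0.02,1],[0,0,0,0,1],[0,0,0,0,1],[0,0,0,0,1]]]' 60
python3 - <<'E'
from bench import ctrl
from h import *
import cv2
s=ctrl.read_state();print(s["ft_force"],s["ft_torque"]);x=Ro.from_rotvec(s["ee_rot"]).as_matrix()[:,0];print(np.arctan2(x[1],x[0])-np.pi/2)
d=ctrl.snapshot("wrist");cv2.imwrite("pics/w7.png",d["img"][:,:,::-1])
E
```

```text
clock: 10.6
position: [0.5236, -0.1911, 0.1079]
ee_rot: [-1.287, -1.08, 1.079]
ft_force: [1.2, 0.3, 5.9]
grip_width: 0.198
[1.15252046 0.33193559 5.92312295] [-0.10309098 -0.07228771  0.14889905]
-0.1751672908886719
```

View pics/w7.png

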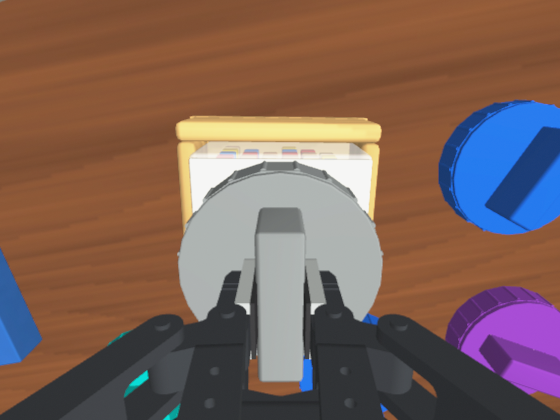

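The bar is now square with the block and the jar. A little more turn will confirm the stop.

```bash
python3 -m crank '[[[0,0,0,-0.03,1],[0,0,0,-0.03,1],[0,0,0,-0.02,1],[0,0,0,0,1],[0,0,0,0,1],[0,0,0,0,1],[0,0,0,0,1],[0,0,0,0,1]]]' 60
python3 - <<'E'
from bench import ctrl
from h import *
s=ctrl.read_state();print(s["ft_force"],s["ft_torque"]);x=Ro.from_rotvec(s["ee_rot"]).as_matrix()[:,0];print(np.arctan2(x[1],x[0])-np.pi/2)
E
```

```text
clock: 11.65
position: [0.524, -0.1926, 0.108]
ee_rot: [-1.321, -1.02, 1.021]
ft_force: [-0.5, -3.6, 5.8]
grip_width: 0.193
[-0.53900812 -3.58713568  5.78664523] [-0.97820707 -0.1206186   1.1014623 ]
-0.2538642194956977
```

The torque rose to 1.1 N·m, so the lid is against its stop. I'll ease the twist, grip harder and lift.

```bash
python3 -m crank '[[[0,0,0,0.03,1],[0,0,0,0.03,1],[0,0,2,0.01,1],[0,0,5,0,1],[0,0,8,0,1],[0,0,10,0,1],[0,0,10,0,1],[0,0,0,0,1]]]' 80
python3 - <<'E'
from bench import ctrl
from h import *
import cv2
s=ctrl.read_state();print(s["ft_force"],s["ft_torque"]);x=Ro.from_rotvec(s["ee_rot"]).as_matrix()[:,0];print(np.arctan2(x[1],x[0])-np.pi/2)
d=ctrl.snapshot("scene")["img"][:,:,::-1];cv2.imwrite("pics/sc8.png",cv2.resize(d[120:260,120:280],None,fx=4,fy=4,interpolation=cv2.INTER_CUBIC))
E
```

```text
clock: 12.65
position: [0.5239, -0.1915, 0.1433]
ee_rot: [-1.293, -1.072, 1.071]
ft_force: [0.4, -0.3, -4.4]
grip_width: 0.189
[ 0.35798972 -0.32232521 -4.38659698] [ 0.03383763 -0.04069979  0.00580567]
-0.18581675803284137
```

View pics/sc8.png

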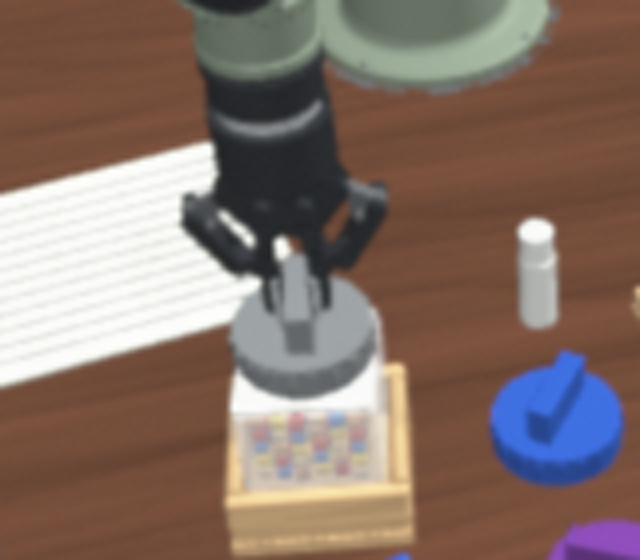

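The jar is rising with the lid, at about 4.5 N. Lifting clear and moving to the tray.

```bash
python3 -m crank '[[[0,0,12,0,1],[0,0,16,0,1],[0,0,16,0,1],[0,0,16,0,1],[0,0,12,0,1],[0,10,3,0.02,1],[-2,20,0,0.02,1],[-3,25,0,0.02,1]]]' 80
python3 -m crank '[[[-4,35,0,0.03,1],[-4,40,0,0.03,1],[-4,40,0,0.03,1],[-4,40,0,0.03,1],[-4,40,0,0.03,1],[-3,40,0,0.02,1],[-2,30,0,0.02,1],[-1,15,0,0.02,1]]]' 80
python3 -m crank '[[[0,8,0,0,1],[0,2,0,0,1],[0,0,-15,0,1],[0,0,-20,0,1],[0,0,-15,0,1],[0,0,-5,0,1],[0,0,0,0,1],[0,0,0,0,1]]]' 80
python3 - <<'E'
from bench import ctrl
from h import *
import cv2
s=ctrl.read_state();print(s["position"],s["ft_force"],s["ft_torque"]);x=Ro.from_rotvec(s["ee_rot"]).as_matrix()[:,0];print(np.arctan2(x[1],x[0])-np.pi/2)
d=ctrl.snapshot("scene")["img"][:,:,::-1];cv2.imwrite("pics/sc9.png",cv2.resize(d[100:250,230:390],None,fx=4,fy=4,interpolation=cv2.INTER_CUBIC))
d=ctrl.snapshot("wrist");cv2.imwrite("pics/w9.png",d["img"][:,:,::-1])
E
```

```text
clock: 13.7
position: [0.5177, -0.1346, 0.2164]
ee_rot: [-1.264, -1.116, 1.117]
ft_force: [0.6, 0.5, -3.3]
grip_width: 0.19
clock: 14.7
position: [0.4909, 0.1458, 0.2165]
ee_rot: [-1.165, -1.273, 1.275]
ft_force: [0.1, -0.4, -4.1]
grip_width: 0.19
clock: 15.7
position: [0.4931, 0.1536, 0.1628]
ee_rot: [-1.169, -1.272, 1.27]
ft_force: [0.2, 0.5, -4.0]
grip_width: 0.192
[0.49314779 0.15356512 0.16278367] [ 0.20504838  0.48715978 -4.019155  ] [ 0.04196083  0.03411417 -0.0258177 ]
0.08407172237373262
```

View pics/sc9.png

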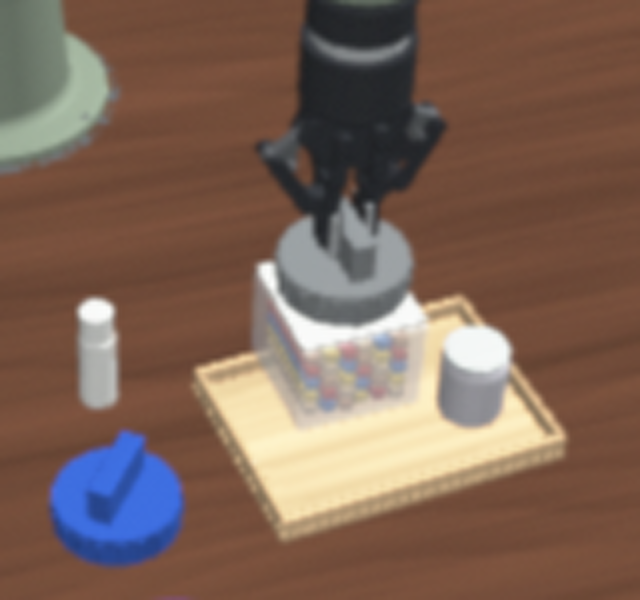

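View pics/w9.png

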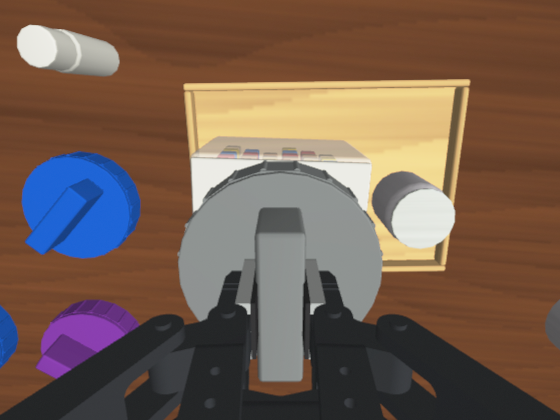

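The jar is square above the free part of the tray, clear of the tin and the walls. Lowering it.

```bash
python3 -m crank '[[[0,0,-15,0,1],[0,0,-18,0,1],[0,0,-12,0,1],[0,0,-6,0,1],[0,0,-3,0,1],[0,0,-2,0,1],[0,0,-1,0,1],[0,0,0,0,1]]]' 80
```

```text
clock: 16.8
position: [0.4927, 0.1536, 0.1054]
ee_rot: [-1.168, -1.271, 1.271]
ft_force: [-0.8, -0.5, -4.4]
grip_width: 0.191
```

```bash
python3 -m crank '[[[0,0,-0.5,0,1],[0,0,-0.5,0,1],[0,0,-0.5,0,1],[0,0,-0.5,0,1],[0,0,0,0,1],[0,0,0,0,1],[0,0,0,0,1],[0,0,0,0,1]]]' 80
```

```text
clock: 17.8
position: [0.4926, 0.1536, 0.1032]
ee_rot: [-1.168, -1.271, 1.271]
ft_force: [-0.1, -0.4, -1.2]
grip_width: 0.192
```

The jar foot has touched down, since the load fell to the lid's own weight. Lowering 1 mm, then releasing and retreating upward.

```bash
python3 -m crank '[[[0,0,-0.6,0,1],[0,0,-0.6,0,1],[0,0,0,0,1],[0,0,0,0,0.3],[0,0,0,0,0],[0,0,0,0,-0.2],[0,0,0,0,-0.2],[0,0,0,0,-0.2]]]' 40
python3 - <<'E'
from bench import ctrl
import cv2
d=ctrl.snapshot("wrist");cv2.imwrite("pics/w10.png",d["img"][:,:,::-1])
E
python3 -m crank '[[[0,0,10,0,-0.2],[0,0,20,0,-0.2],[0,0,25,0,-0.2],[0,0,25,0,-0.2],[0,0,25,0,-0.2],[-25,-25,10,0,-0.2],[-30,-30,5,0,-0.2],[-30,-30,0,0,-0.2]]]' 40
python3 - <<'E'
from bench import ctrl
import cv2
d=ctrl.snapshot("scene")["img"][:,:,::-1];cv2.imwrite("pics/sc11.png",cv2.resize(d[100:250,230:390],None,fx=4,fy=4,interpolation=cv2.INTER_CUBIC))
d=ctrl.snapshot("wrist");cv2.imwrite("pics/w11.png",d["img"][:,:,::-1])
s=ctrl.read_state();print(s["position"],s["ee_rot"])
E
```

```text
clock: 18.8
position: [0.4926, 0.1535, 0.102]
ee_rot: [-1.168, -1.271, 1.271]
ft_force: [0.2, 0.9, -0.1]
grip_width: 0.604
clock: 19.85
position: [0.4072, 0.0679, 0.2231]
ee_rot: [-1.169, -1.273, 1.271]
ft_force: [0.1, 0.1, 1.0]
grip_width: 0.601
[0.4047554  0.06695562 0.22265504] [-1.16931877 -1.26795984  1.27005749]
```

View pics/w10.png

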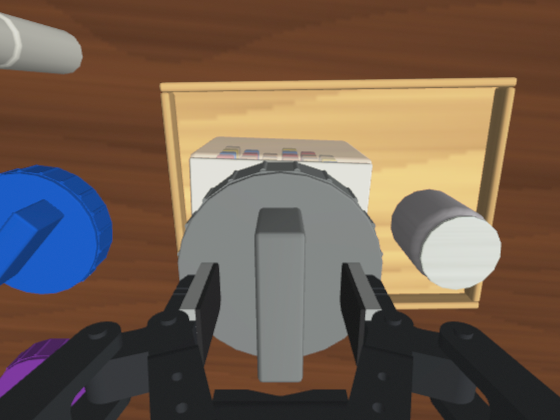

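View pics/sc11.png

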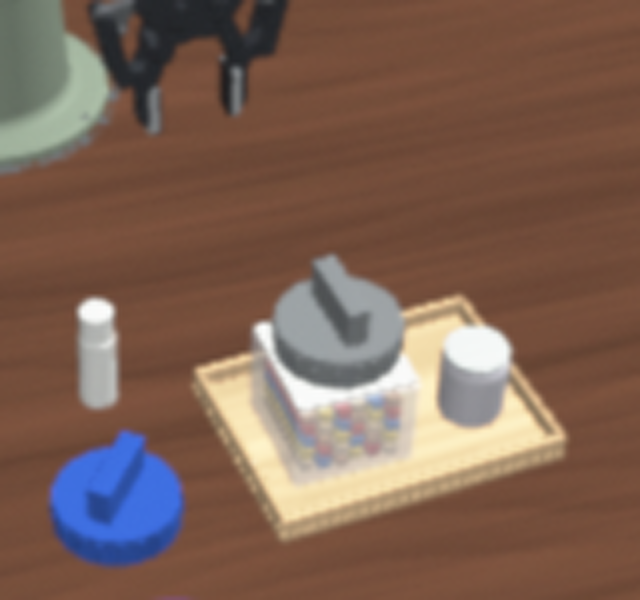

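View pics/w11.png

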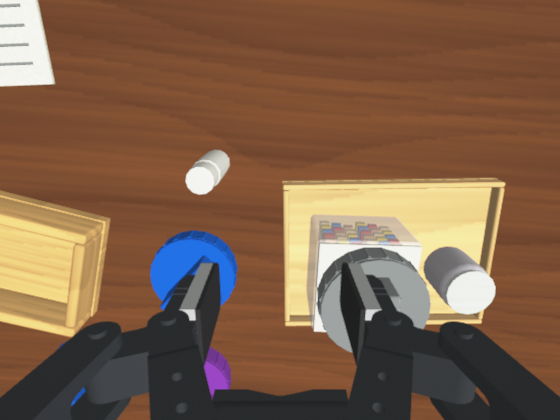

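The jar stands flat and upright in the tray between the wall and the tin. The bar is parallel with the jar's sides, the neighbours are undisturbed and the gripper is clear. Letting it settle, then handing in.

```bash
python3 -m crank '[[[0,0,10,0,-0.2],[0,0,0,0,-0.2],[0,0,0,0,-0.2],[0,0,0,0,-0.2],[0,0,0,0,-0.2],[0,0,0,0,-0.2],[0,0,0,0,-0.2],[0,0,0,0,-0.2]]]' && python3 -c "
from bench import ctrl
print(ctrl.close_job())"
```

```text
clock: 20.95
position: [0.4075, 0.0685, 0.232]
ee_rot: [-1.168, -1.271, 1.271]
ft_force: [0.6, -0.3, 0.3]
grip_width: 0.603
the job is handed in; nothing more can be done
None
```

The lid is screwed home and the closed jar stands in the tray beside the tin. I handed the job in at 20.95 s of the 46 s allowed; it reports no verdict.

- **Thread start:** I turned the lid backward to about 1.15 rad from the jar's x axis. It then dropped about 9 mm with almost no force.
- **Screwing home:** I turned it forward until the torque rose to 1.1 N·m against the stop. The bar was then parallel with the jar's sides to within what the camera showed.
- **Moving the jar:** I lifted the jar by the bar, turned it square to the tray and lowered it until the load fell to the lid's weight. Then I released it and backed off.

**Last checks:** the pictures show the jar upright and flat in the free part of the tray, with the bar still parallel with its sides. The tin and the glue stick look untouched. The pencil pot and notebooks were not in the final pictures, but the arm did not come near them. The wrist force was near zero at the end.

**What failed or disagreed:**
- **Missed grasp:** my first grasp closed above the bar. The fingertips sit about 25 mm behind the stated TCP, judging by the pictures and by the reported TCP reaching below the lid's top with no contact. I went about 25 mm lower and the next grasp held.
- **Camera offset:** the top and scene cameras disagreed by about 5 mm in x, so I used the average.
- **Lid height:** I never measured it directly; I judged it from the tool's travel and the pictures.

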